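# Stack the carry caddy on the clamped spice bin

### The job

Pick up the oblong caddy by its handle and set it gently on top of the clamped spice bin so that it stacks on the rim, clear of the jars, instead of nesting: turn it so that its dipped end lies over the bin's high end. Let go with it sitting level and square on the bin, and leave the round tub where it is.

Things in the scene. Friction and masses are not known exactly. Their poses are not given: they have to be found in the camera images.
- caddy: Loose oblong grey plastic carry caddy, empty, 0.25-0.5 kg. Origin: centre of its underside; z up, x lengthwise. Body 160 (x) by 100 (y) mm, walls 75 high, but its +x end is dipped to 35. Fixed handle bar on its centre line: 90 long in x, 16 thick in y, 95 to 125 above the origin; grip it across y. Four lugs on the long sides at x = 64 and -22, 20 long, out to y = +-76, undersides at z = 12.
- caddy_dip (a point): Middle of the top edge of the caddy's dipped end (x 78, y 0, z 35 mm in the caddy's frame). With this end over the bin's high end the caddy stacks: its base enters the mouth by 12 mm, with 10 mm of play all round, its lugs rest on the uncut rim and its origin is 78 mm above the bin's. Dipped ends the same way: its lugs drop through the rim's slots and it nests down onto the jars.
- bin: Open grey plastic bin fixed to the counter by a steel clamp on its +y side; two 62 mm high jars in it. Origin: centre of its underside; z up, x lengthwise. 195 (x) by 144 (y) mm over the rim, 180 by 120 inside. Sides and the high end (-x) are 90 high; the +x end is dipped to 45. Each long side's 12 mm wide rim has two slots 40 deep, at x = -44 to 0 and from 42 to the dipped end.
- tub: Loose round grey tub, 132 mm across, 75 high, with the same kind of handle as the caddy (top at 125). Origin: centre of its underside. Not to be moved. It and the caddy may stand in either of two places.
Mind the look-alikes: they are no part of the job. What is shaped like the caddy but pink or purple is not meant.

How it is judged:
By the outcome, as a careful person would: the job done as asked, in the order asked, and still so for the second after the job is handed in, with the robot touching nothing.
It also fails if it takes over 42 s, if anything falls off the work surface, if the arm or the gripper's body presses on something with over 40 N, if the wrist force passes 120 N, or if a joint passes its speed limit or range.

### The arm

A 6-joint arm with a two-finger parallel gripper is mounted at the origin on the work surface. World frame = base frame: x ahead of the robot, y to its left, z up, the work surface at z = 0. Lengths are in m, angles in rad, forces in N, time in s.
With the tool pointing down it reaches from about 0.35 to 0.875 m from the base axis. Payload 15.5 kg.
Tool frame: the origin (TCP) lies on the centre line of the jaws, within the pads' length; the fingertips stand manip.tips_ahead ahead of it and the grasp point (between the pads) is the TCP (manip.tips_ahead is the distance from the TCP to the fingertips, in m); z points along the fingers, y is the line along which they close (so a half turn about z gives the same grasp; the last joint's range is limited). The gripper opens to 85 mm and grips with 20 to 120 N. Pads are 22 mm wide; open, the fingers measure 114 mm over their backs; the gripper's body (76 mm by 85 mm) begins 54 mm behind the grasp point. The pads swing forward as they close: fully open they stand 13 mm farther back than shut.
Start: joints at [-1.343, 0.494, 1.345, -0, 1.302, -0.096], TCP at [0.199, -0.593, 0.25] pointing down, gripper open.
Joint ranges: [-2.91, 2.91], [-0.82, 2.16], [0.22, 2.67], [-1.22, 4.37], [0.12, 2.79], [-3.08, 3.08]. Speed limits (rad/s): [1.89, 1.89, 2.57, 3.01, 3.01, 3.01].

### API

Orientations are given as a unit quaternion [x, y, z, w].
In Python, from workcell import manip gives the robot as it stands.
- The arm moves only by the tool send_rows, never from a script. Its argument "increments" is a list of rows, each an object of numbers: "wx", "wy", "wz": the turn, a rotation vector about the tool's x, y, z in rad; "tx", "ty", "tz": the shift along the tool's x, y, z in m; "gripper": the finger opening in m, from 0 to 0.0854. In form: [{"wx": .., "wy": .., "wz": .., "tx": .., "ty": .., "tz": .., "gripper": ..}, ...]. A call has 1 to 10 rows; each row is the pose to reach, as a shift and turn from the pose commanded when the call began, along the tool's axes at that moment; what a row does not reach only later rows make up. A row lasts 1/12 s, in which the tool goes at most 41.7 mm and 7.16 degrees, less where a joint would pass 70% of its speed; a pose out of reach is approached as far as the arm can. A call with a gripper value outside its range is refused whole. The fingers move at their own pace and stop on an object; the grip force is fixed at half the most. Time passes only in rows, so rows that repeat a pose let the fingers close. It gives the time, the measured TCP pose, the force, the opening and the grip force at its end, in the units of the state.
- manip.state(): the state, without advancing time (a new reading comes with each control period).
- manip.get_image(name): name is "scene" or "top" or "wrist"; returns a dict with "frame" (480x640x3 uint8, blue, green, red), "z_map" (480x640 float32, m along the optical axis (not along the pixel's ray), 0 where there is no reading), "vertical_fov" (degrees; the focal length in pixels is half the picture's height over the tangent of half this angle, whatever the lens; pixels are square), "cx", "cy" (the principal point, pixels), "R" (3x3) and "t" (3): a world point X has camera coordinates R X + t; the wrist camera has in their place "tool_from_camera" (4x4, takes a point from camera to tool coordinates, whose origin is the TCP and whose axes are the flange's). Camera axes: x right, y down, z forward; pixel columns grow to the right and rows downward; lengths in m; the calibration is good to about 2 mm. A picture is of the moment at which its call begins: read the wrist's pose just before it.
- manip.job_done(): hands the job in; it is judged then, once.
The state is a dict: "time_s": time; "joints": joint angles; "joint_vel": joint speeds; "joint_torque": joint torques, N m; "ee_pos": TCP position; "tcp_rot": TCP orientation; "contact_force": force on the tool from outside, world axes, zero at the start; "moment": the same for the moment, N m; "opening": finger opening in m; "gripper_force": force on a finger pad.
Only numpy, scipy, OpenCV 4.12 (cv2) and the standard library are available. Lean on these libraries where they do the work, as an engineer would, in place of code of your own. Each camera call takes 0.05 s, during which the arm holds its last target. There are 200 camera calls.

## Working session

There is one attempt and no reset: what is moved stays moved. The work goes in short steps, Python scripts to look and compute and a tool call to move; the robot and the scene stay as the last step left them, time stands still between calls to the robot, and variables do not carry over. Pictures are saved under pics/ and viewed, at most 10 in all, crops included, and the job is handed in when it is done.

Besides the shell and the picture viewer there is one more tool, called after "Call:" as name(argument=value, ...), one argument or row to a line, values as JSON. send_rows: Moves the arm, as the interface text tells. Its arguments: {"type":"object","properties":{"increments":{"type":"array","items":{"type":"object","properties":{"wx":{"type":"number"},"wy":{"type":"number"},"wz":{"type":"number"},"tx":{"type":"number"},"ty":{"type":"number"},"tz":{"type":"number"},"gripper":{"type":"number"}}}}},"required":["increments"]}

```bash
mkdir -p pics; cat > h.py <<'E'
import numpy as np, cv2
from workcell import manip
from scipy.spatial.transform import Rotation as Ro
def cloud(name):
    s=manip.state(); im=manip.get_image(name); z=im["z_map"]; h,w=z.shape
    f=h/2/np.tan(np.radians(im["vertical_fov"])/2)
    u,v=np.meshgrid(np.arange(w),np.arange(h))
    P=np.stack([(u-im["cx"])/f*z,(v-im["cy"])/f*z,z],-1)
    if name=="wrist":
        T=im["tool_from_camera"]; P=P@T[:3,:3].T+T[:3,3]
        P=P@Ro.from_quat(s["tcp_rot"]).as_matrix().T+s["ee_pos"]
    else: P=(P-im["t"])@im["R"]
    P[z==0]=np.nan
    return im["frame"],P
E
python3 - <<'E'
from h import *
print(manip.tips_ahead, manip.state())
for n in("top","scene"):
    f,P=cloud(n); cv2.imwrite(f"pics/{n}.png",f); np.save(n+".npy",P)
E
```

```text
0.019 {'time_s': 0.0, 'joints': array([-1.34248827e+00,  4.94177772e-01,  1.34614722e+00,  2.00445054e-06,
        1.30250875e+00, -9.55093462e-02]), 'joint_vel': array([-0.00032588, -0.00067742,  0.0012467 ,  0.00110748,  0.00045911,
        0.00150789]), 'joint_torque': array([-1.82813379e-03, -8.82183981e+01, -3.83874393e+01, -4.20595770e-04,
        1.01579961e-02,  7.46634413e-06]), 'ee_pos': array([ 0.19878639, -0.59217746,  0.24969816]), 'tcp_rot': array([ 9.86921247e-01,  1.61201945e-01, -4.02095080e-05, -6.19242665e-04]), 'contact_force': array([-0.25308644, -0.45682806, -0.11793688]), 'moment': array([-0.03220035,  0.03728695,  0.02384612]), 'gripper_force': 0.0, 'opening': 0.0856371998000747}
```

View pics/top.png

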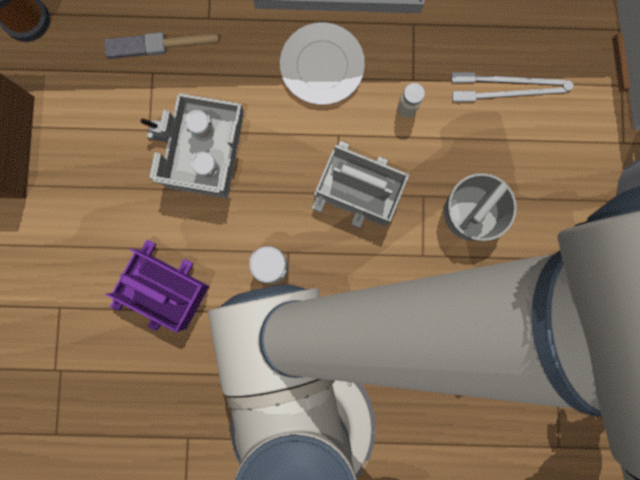

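View pics/scene.png

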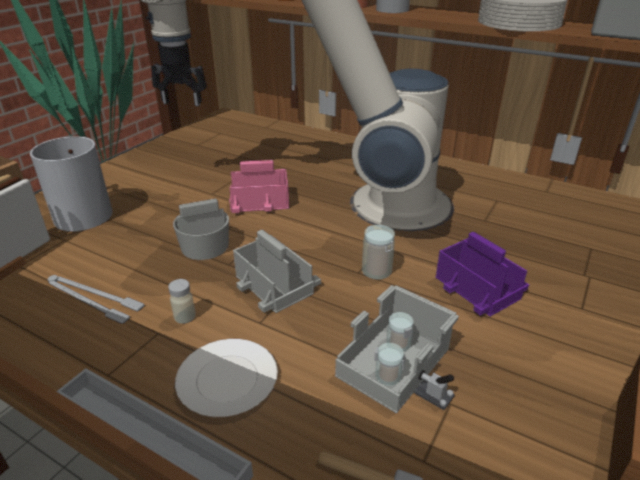

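The top view shows the grey caddy at (362,186), the bin with its two jars at (198,145), the tub at (482,207) and the purple look-alike at (158,288). The scene view also shows a pink look-alike at (260,187), with the grey caddy at (275,270). Candidates for "caddy" are therefore the grey oblong one (362,186), the purple one (158,288), the pink one and the round tub. I choose the grey oblong one.

```bash
python3 - <<'E'
from h import *
P=np.load("top.npy"); f=cv2.imread("pics/top.png")
def box(u0,v0,u1,v1): return P[v0:v1,u0:u1].reshape(-1,3)
def rect(Q):
    q=Q[:,:2].astype(np.float32); (c,s,a)=cv2.minAreaRect(q); return np.round(c,4),np.round(s,4),round(a,1),len(q),Q[:,2].mean().round(4)
c=box(305,135,415,235); b=box(135,85,250,205)
for n,Q,z0,z1 in(("handle",c,.115,.14),("cad rim",c,.068,.085),("cad>60",c,.06,.2),("cad low",c,.025,.045),("cad lug",c,.012,.024),("bin rim",b,.083,.097),("bin>40",b,.04,.1)):
    m=(Q[:,2]>z0)&(Q[:,2]<z1); print(n,rect(Q[m]))
hb=np.histogram(b[:,2],np.arange(0,.14,.01)); print(hb[0]); print(np.histogram(c[:,2],np.arange(0,.15,.01))[0])
# height maps
for n,(u0,v0,u1,v1) in (("c",(305,135,415,235)),("b",(135,85,250,205))):
    z=np.nan_to_num(P[v0:v1,u0:u1,2]); g=cv2.applyColorMap(np.clip(z*2000,0,255).astype(np.uint8),cv2.COLORMAP_JET)
    k=np.hstack([cv2.resize(x,(390,390),interpolation=0) for x in(f[v0:v1,u0:u1],g)]); cv2.imwrite(f"pics/z{n}.png",k[:,:]) 
cv2.imwrite("pics/z.png",cv2.resize(np.vstack([cv2.imread("pics/zc.png"),cv2.imread("pics/zb.png")]),(600,600)))
for uv in((362,186),(198,145),(482,207),(158,288),(341,147)): print(uv,P[uv[1],uv[0]])
E
```

```text
handle (array([ 0.4872, -0.102 ]), array([0.0895, 0.0176]), 69.2, 441, np.float64(0.1239))
cad rim (array([ 0.4864, -0.1044]), array([0.1557, 0.101 ]), 69.0, 608, np.float64(0.0739))
cad>60 (array([ 0.4864, -0.1043]), array([0.1558, 0.1011]), 69.1, 1413, np.float64(0.091))
cad low (array([ 0.4872, -0.1014]), array([0.159 , 0.1521]), 68.8, 843, np.float64(0.0331))
cad lug (array([ 0.4872, -0.1011]), array([0.1575, 0.1518]), 69.8, 340, np.float64(0.0189))
bin rim (array([0.5367, 0.2251]), array([0.1449, 0.1427]), 81.9, 1040, np.float64(0.0891))
bin>40 (array([0.567 , 0.2458]), array([0.1941, 0.1967]), 81.7, 3206, np.float64(0.0679))
[5421  454  460  497  751  301  953  118  710  373    0    0    0    0]
[4713  241  565  361  268  266  270  542   20   49   64   63  404    1]
(362, 186) [ 0.48322468 -0.10528017  0.05992727]
(198, 145) [0.57343482 0.2359928  0.00519073]
(482, 207) [ 0.43597025 -0.32160028  0.12368477]
(158, 288) [0.27254806 0.29297076 0.03730115]
(341, 147) [ 0.56846736 -0.06314765  0.03462631]
```

View pics/z.png

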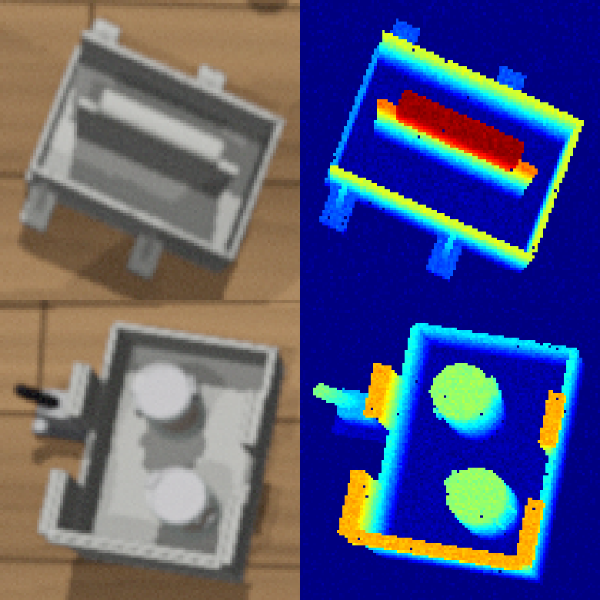

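The close crop confirms the grey caddy is the right one: four lugs, handle bar on the centre line, dipped end on the image left (world +y), yaw about 69°. The bin's high end is at the image bottom (world -x), bin yaw about -8°, clamp on +y. Now I move above the caddy.

Call:
send_rows(
  increments=[
    {"tx": 0.043, "ty": -0.037, "wz": -0.09, "gripper": 0.085},
    {"tx": 0.08, "ty": -0.07, "wz": -0.18, "gripper": 0.085},
    {"tx": 0.11, "ty": -0.096, "wz": -0.27, "gripper": 0.085},
    {"tx": 0.14, "ty": -0.122, "wz": -0.36, "gripper": 0.085},
    {"tx": 0.17, "ty": -0.148, "wz": -0.45, "gripper": 0.085},
    {"tx": 0.2, "ty": -0.174, "wz": -0.54, "gripper": 0.085},
    {"tx": 0.23, "ty": -0.2, "wz": -0.63, "gripper": 0.085},
    {"tx": 0.26, "ty": -0.226, "wz": -0.72, "gripper": 0.085},
    {"tx": 0.29, "ty": -0.252, "wz": -0.8, "gripper": 0.085},
    {"tx": 0.32, "ty": -0.278, "wz": -0.883, "gripper": 0.085},
  ],
)

```text
validation failed for argument at $.in...
```

```bash
cat >> h.py <<'E'
def go(pos,yaw):
    s=manip.state(); R=Ro.from_quat(s["tcp_rot"]); y=np.radians(yaw)
    G=Ro.from_matrix(np.array([[np.cos(y),np.sin(y),0],[np.sin(y),-np.cos(y),0],[0,0,-1]]))
    print("pos",s["ee_pos"].round(4),"F",s["contact_force"].round(1),"op",s["opening"].round(4),"gf",round(float(s["gripper_force"]),1),"t",s["time_s"])
    print("shift",R.inv().apply(np.array(pos)-s["ee_pos"]).round(4),"turn",(R.inv()*G).as_rotvec().round(4))
E
python3 -c "
from h import *
go([.487,-.102,.25],69.1)"
```

```text
Traceback (most recent call last):
  File "h.py", line 18, in go
    print("pos",s["ee_pos"].round(4),"F",s["contact_force"].round(1),"op",s["opening"].round(4),"gf",round(float(s["gripper_force"]),1),"t",s["time_s"])
                                                                          ^^^^^^^^^^^^^^^^^^
AttributeError: 'float' object has no attribute 'round'
```

Call:
send_rows(
  increments=[
    {"wx": 0, "wy": 0, "wz": -0.09, "tx": 0.03, "ty": -0.026, "tz": 0, "gripper": 0.085},
    {"wx": 0, "wy": 0, "wz": -0.18, "tx": 0.06, "ty": -0.052, "tz": 0, "gripper": 0.085},
    {"wx": 0, "wy": 0, "wz": -0.27, "tx": 0.09, "ty": -0.078, "tz": 0, "gripper": 0.085},
    {"wx": 0, "wy": 0, "wz": -0.36, "tx": 0.12, "ty": -0.104, "tz": 0, "gripper": 0.085},
    {"wx": 0, "wy": 0, "wz": -0.45, "tx": 0.15, "ty": -0.13, "tz": 0, "gripper": 0.085},
    {"wx": 0, "wy": 0, "wz": -0.54, "tx": 0.18, "ty": -0.156, "tz": 0, "gripper": 0.085},
    {"wx": 0, "wy": 0, "wz": -0.63, "tx": 0.21, "ty": -0.182, "tz": 0, "gripper": 0.085},
    {"wx": 0, "wy": 0, "wz": -0.72, "tx": 0.24, "ty": -0.208, "tz": 0, "gripper": 0.085},
    {"wx": 0, "wy": 0, "wz": -0.8, "tx": 0.27, "ty": -0.234, "tz": 0, "gripper": 0.085},
    {"wx": 0, "wy": 0, "wz": -0.883, "tx": 0.3, "ty": -0.26, "tz": 0, "gripper": 0.085},
  ],
)

```text
time_s: 0.93
ee_pos: [0.401, -0.2487, 0.2502]
tcp_rot: [0.822, 0.569, -0.0, -0.0]
contact_force: [0.3, -0.2, 0.0]
opening: 0.0847
gripper_force: 0.0
```

```bash
sed -i 's/s\["opening"\].round(4)/round(float(s["opening"]),4)/' h.py
python3 -c "
from h import *
go([.487,-.102,.25],69.1)"
```

```text
pos [ 0.401  -0.2487  0.2502] F [ 0.3 -0.2  0. ] op 0.0847 gf 0.0 t 0.9333
shift [0.1676 0.0288 0.0002] turn [-0.0001 -0.0001  0.0045]
```

Call:
send_rows(
  increments=[
    {"wx": 0, "wy": 0, "wz": 0.005, "tx": 0.035, "ty": 0.006, "tz": 0, "gripper": 0.085},
    {"wx": 0, "wy": 0, "wz": 0.005, "tx": 0.07, "ty": 0.012, "tz": 0, "gripper": 0.085},
    {"wx": 0, "wy": 0, "wz": 0.005, "tx": 0.105, "ty": 0.018, "tz": 0, "gripper": 0.085},
    {"wx": 0, "wy": 0, "wz": 0.005, "tx": 0.14, "ty": 0.024, "tz": 0, "gripper": 0.085},
    {"wx": 0, "wy": 0, "wz": 0.005, "tx": 0.168, "ty": 0.029, "tz": 0, "gripper": 0.085},
    {"wx": 0, "wy": 0, "wz": 0.005, "tx": 0.168, "ty": 0.029, "tz": 0, "gripper": 0.085},
  ],
)

```text
time_s: 1.43
ee_pos: [0.4893, -0.1001, 0.2501]
tcp_rot: [0.824, 0.567, 0.001, -0.0]
contact_force: [-1.1, -0.6, 0.4]
opening: 0.0851
gripper_force: 0.0
```

```bash
python3 - <<'E'
from h import *
go([.487,-.102,.25],69.1)
f,P=cloud("wrist"); cv2.imwrite("pics/w1.png",f)
Q=P.reshape(-1,3); Q=Q[(np.abs(Q[:,:2]-[.487,-.102])<.1).all(1)]
for z0,z1 in((.118,.135),(.07,.08)):
    q=Q[(Q[:,2]>z0)&(Q[:,2]<z1)]; print(cv2.minAreaRect(q[:,:2].astype(np.float32)),len(q),q[:,2].mean())
E
```

```text
pos [ 0.4893 -0.1001  0.2501] F [-1.1 -0.6  0.4] op 0.0851 gf 0.0 t 1.4333
shift [-0.0025 -0.0015  0.0001] turn [ 0.0001 -0.0011 -0.0011]
((0.48650598526000977, -0.1021815836429596), (0.08937360346317291, 0.01598634012043476), 69.42335510253906) 2839 0.12551939904508375
((0.48582297563552856, -0.10478749871253967), (0.1565168797969818, 0.10028764605522156), 69.03164672851562) 2933 0.07523366119783231
```

View pics/w1.png

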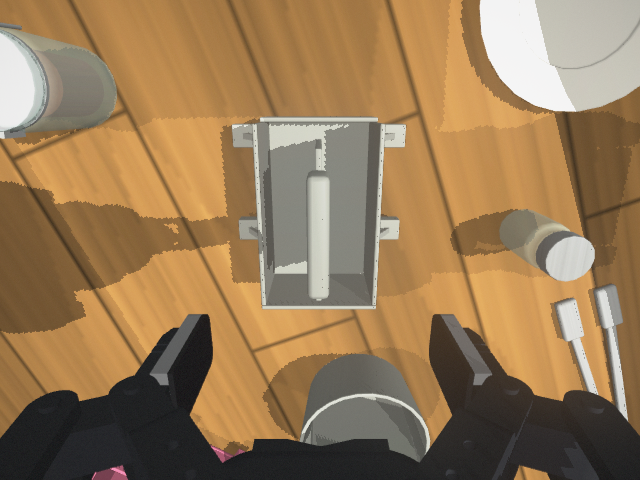

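The picture shows the grey caddy's handle at (318,235), aligned with the jaws, with the dipped end at the top (320,120) and the tub well clear at (365,430). Next I descend and grip.

Call:
send_rows(
  increments=[
    {"wx": 0, "wy": 0, "wz": 0, "tx": -0.003, "ty": -0.0015, "tz": 0.03, "gripper": 0.085},
    {"wx": 0, "wy": 0, "wz": 0, "tx": -0.003, "ty": -0.0015, "tz": 0.06, "gripper": 0.085},
    {"wx": 0, "wy": 0, "wz": 0, "tx": -0.003, "ty": -0.0015, "tz": 0.085, "gripper": 0.085},
    {"wx": 0, "wy": 0, "wz": 0, "tx": -0.003, "ty": -0.0015, "tz": 0.105, "gripper": 0.085},
    {"wx": 0, "wy": 0, "wz": 0, "tx": -0.003, "ty": -0.0015, "tz": 0.125, "gripper": 0.085},
    {"wx": 0, "wy": 0, "wz": 0, "tx": -0.003, "ty": -0.0015, "tz": 0.138, "gripper": 0.085},
    {"wx": 0, "wy": 0, "wz": 0, "tx": -0.003, "ty": -0.0015, "tz": 0.138, "gripper": 0.085},
    {"wx": 0, "wy": 0, "wz": 0, "tx": -0.003, "ty": -0.0015, "tz": 0.138, "gripper": 0.04},
    {"wx": 0, "wy": 0, "wz": 0, "tx": -0.003, "ty": -0.0015, "tz": 0.138, "gripper": 0.02},
    {"wx": 0, "wy": 0, "wz": 0, "tx": -0.003, "ty": -0.0015, "tz": 0.138, "gripper": 0.005},
  ],
)

```text
time_s: 2.32
ee_pos: [0.4854, -0.1066, 0.1133]
tcp_rot: [0.825, 0.565, 0.0, 0.001]
contact_force: [0.4, 0.1, -0.6]
opening: 0.0514
gripper_force: 0.0
```

Call:
send_rows(
  increments=[
    {"wx": 0, "wy": 0, "wz": 0, "tx": 0, "ty": 0, "tz": 0, "gripper": 0.0},
    {"wx": 0, "wy": 0, "wz": 0, "tx": 0, "ty": 0, "tz": 0, "gripper": 0.0},
    {"wx": 0, "wy": 0, "wz": 0, "tx": 0, "ty": 0, "tz": 0, "gripper": 0.0},
    {"wx": 0, "wy": 0, "wz": 0, "tx": 0, "ty": 0, "tz": 0, "gripper": 0.0},
    {"wx": 0, "wy": 0, "wz": 0, "tx": 0, "ty": 0, "tz": 0, "gripper": 0.0},
    {"wx": 0, "wy": 0, "wz": 0, "tx": 0, "ty": 0, "tz": 0, "gripper": 0.0},
  ],
)

```text
time_s: 2.82
ee_pos: [0.4851, -0.1062, 0.1129]
tcp_rot: [0.825, 0.565, 0.0, 0.0]
contact_force: [-3.0, 0.4, 9.8]
opening: 0.0154
gripper_force: 59.3
```

Call:
send_rows(
  increments=[
    {"wx": 0, "wy": 0, "wz": 0, "tx": 0, "ty": 0, "tz": -0.005, "gripper": 0.0},
    {"wx": 0, "wy": 0, "wz": 0, "tx": 0, "ty": 0, "tz": -0.015, "gripper": 0.0},
    {"wx": 0, "wy": 0, "wz": 0, "tx": 0, "ty": 0, "tz": -0.03, "gripper": 0.0},
    {"wx": 0, "wy": 0, "wz": 0, "tx": 0, "ty": 0, "tz": -0.05, "gripper": 0.0},
    {"wx": 0, "wy": 0, "wz": 0, "tx": 0, "ty": 0, "tz": -0.075, "gripper": 0.0},
    {"wx": 0, "wy": 0, "wz": 0, "tx": 0, "ty": 0, "tz": -0.1, "gripper": 0.0},
    {"wx": 0, "wy": 0, "wz": 0, "tx": 0, "ty": 0, "tz": -0.125, "gripper": 0.0},
    {"wx": 0, "wy": 0, "wz": 0, "tx": 0, "ty": 0, "tz": -0.14, "gripper": 0.0},
    {"wx": 0, "wy": 0, "wz": 0, "tx": 0, "ty": 0, "tz": -0.15, "gripper": 0.0},
    {"wx": 0, "wy": 0, "wz": 0, "tx": 0, "ty": 0, "tz": -0.15, "gripper": 0.0},
  ],
)

```text
time_s: 3.65
ee_pos: [0.4856, -0.1063, 0.2644]
tcp_rot: [0.825, 0.565, 0.001, 0.001]
contact_force: [1.0, -0.5, -3.5]
opening: 0.0152
gripper_force: 58.9
```

```bash
python3 - <<'E'
from h import *
go([.564,.221,.265],171.9)
f,P=cloud("wrist"); cv2.imwrite("pics/w2.png",f)
f,P=cloud("top"); cv2.imwrite("pics/t2.png",f)
Q=P.reshape(-1,3)
b=Q[(np.abs(Q[:,:2]-[.564,.221])<.13).all(1)]
b=b[(b[:,2]>.083)&(b[:,2]<.097)]
# bin frame rim extents for refined yaw
for a in(-7,-7.5,-8,-8.5,-9):
    t=np.radians(a); c=np.array([np.cos(t),np.sin(t)]); n=np.array([-c[1],c[0]])
    X=b[:,:2]@c; Y=b[:,:2]@n; print(a,[np.percentile(v,[.5,99.5]).round(4) for v in(X,Y)], np.percentile(X,[.5])+.0975, (np.percentile(Y,[.5])+np.percentile(Y,99.5))/2)
cq=Q[(np.abs(Q[:,:2]-[.487,-.102])<.11).all(1)]
for z0,z1 in((.265,.3),(.21,.23)):
    q=cq[(cq[:,2]>z0)&(cq[:,2]<z1)]; print(cv2.minAreaRect(q[:,:2].astype(np.float32)),len(q))
E
```

```text
pos [ 0.4856 -0.1063  0.2644] F [ 1.  -0.5 -3.5] op 0.0152 gf 58.9 t 3.65
shift [ 0.3336 -0.0449 -0.0007] turn [ 0.0024  0.0028 -1.7983]
-7 [array([0.4335, 0.5762]), array([0.2159, 0.3613])] [0.53103887] [0.28859582]
-7.5 [array([0.4314, 0.5731]), array([0.2209, 0.3653])] [0.52892778] [0.29309047]
-8 [array([0.4292, 0.5702]), array([0.2255, 0.3698])] [0.52668483] [0.29766824]
-8.5 [array([0.4265, 0.5677]), array([0.2297, 0.3739])] [0.52403856] [0.30181823]
-9 [array([0.4237, 0.5654]), array([0.2337, 0.3782])] [0.52120086] [0.30595035]
((0.4774424135684967, -0.09815134853124619), (0.08940301090478897, 0.035977426916360855), 68.3453598022461) 297
((0.5070023536682129, -0.11178544163703918), (0.1564282327890396, 0.056891120970249176), 68.63604736328125) 418
```

View pics/w2.png

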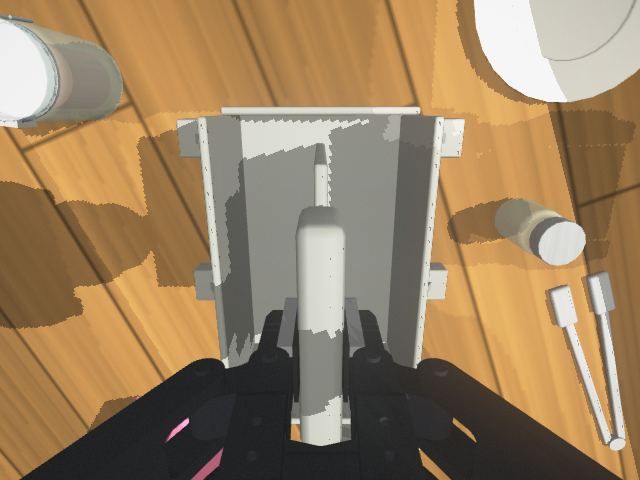

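The caddy is held level by its handle (320,330), dipped end at (320,110). Now I carry and turn it toward the bin.

Call:
send_rows(
  increments=[
    {"wx": 0, "wy": 0, "wz": -0.04, "tx": 0.01, "ty": -0.001, "tz": 0, "gripper": 0.0},
    {"wx": 0, "wy": 0, "wz": -0.12, "tx": 0.025, "ty": -0.003, "tz": 0, "gripper": 0.0},
    {"wx": 0, "wy": 0, "wz": -0.22, "tx": 0.045, "ty": -0.005, "tz": 0, "gripper": 0.0},
    {"wx": 0, "wy": 0, "wz": -0.32, "tx": 0.065, "ty": -0.008, "tz": 0, "gripper": 0.0},
    {"wx": 0, "wy": 0, "wz": -0.42, "tx": 0.085, "ty": -0.01, "tz": 0, "gripper": 0.0},
    {"wx": 0, "wy": 0, "wz": -0.52, "tx": 0.105, "ty": -0.013, "tz": 0, "gripper": 0.0},
    {"wx": 0, "wy": 0, "wz": -0.62, "tx": 0.125, "ty": -0.015, "tz": 0, "gripper": 0.0},
    {"wx": 0, "wy": 0, "wz": -0.72, "tx": 0.145, "ty": -0.018, "tz": 0, "gripper": 0.0},
    {"wx": 0, "wy": 0, "wz": -0.82, "tx": 0.165, "ty": -0.02, "tz": 0, "gripper": 0.0},
    {"wx": 0, "wy": 0, "wz": -0.9, "tx": 0.18, "ty": -0.022, "tz": 0, "gripper": 0.0},
  ],
)

```text
time_s: 4.58
ee_pos: [0.5291, 0.0717, 0.2611]
tcp_rot: [0.493, 0.87, -0.0, -0.001]
contact_force: [-0.2, -0.2, -5.4]
opening: 0.0155
gripper_force: 58.8
```

```bash
python3 -c "
from h import *
go([.5675,.2205,.265],172)"
```

```text
pos [0.5291 0.0717 0.2611] F [-0.2 -0.2 -5.4] op 0.0155 gf 58.8 t 4.5833
shift [ 0.108   0.1093 -0.004 ] turn [-8.000e-04 -2.000e-03 -8.925e-01]
```

Call:
send_rows(
  increments=[
    {"wx": 0, "wy": 0, "wz": -0.1, "tx": 0.012, "ty": 0.012, "tz": 0, "gripper": 0.0},
    {"wx": 0, "wy": 0, "wz": -0.2, "tx": 0.024, "ty": 0.024, "tz": 0, "gripper": 0.0},
    {"wx": 0, "wy": 0, "wz": -0.3, "tx": 0.037, "ty": 0.037, "tz": 0, "gripper": 0.0},
    {"wx": 0, "wy": 0, "wz": -0.4, "tx": 0.049, "ty": 0.05, "tz": 0, "gripper": 0.0},
    {"wx": 0, "wy": 0, "wz": -0.5, "tx": 0.062, "ty": 0.062, "tz": 0, "gripper": 0.0},
    {"wx": 0, "wy": 0, "wz": -0.6, "tx": 0.075, "ty": 0.075, "tz": 0, "gripper": 0.0},
    {"wx": 0, "wy": 0, "wz": -0.7, "tx": 0.088, "ty": 0.088, "tz": 0, "gripper": 0.0},
    {"wx": 0, "wy": 0, "wz": -0.8, "tx": 0.1, "ty": 0.1, "tz": 0, "gripper": 0.0},
    {"wx": 0, "wy": 0, "wz": -0.87, "tx": 0.106, "ty": 0.107, "tz": 0, "gripper": 0.0},
    {"wx": 0, "wy": 0, "wz": -0.892, "tx": 0.108, "ty": 0.109, "tz": 0, "gripper": 0.0},
  ],
)

```text
time_s: 5.42
ee_pos: [0.5683, 0.2198, 0.2608]
tcp_rot: [0.071, 0.998, -0.0, -0.001]
contact_force: [-0.2, -0.6, -5.0]
opening: 0.0151
gripper_force: 58.9
```

Call:
send_rows(
  increments=[
    {"wx": 0, "wy": 0, "wz": 0, "tx": 0, "ty": 0, "tz": 0, "gripper": 0.0},
    {"wx": 0, "wy": 0, "wz": 0, "tx": 0, "ty": 0, "tz": 0, "gripper": 0.0},
    {"wx": 0, "wy": 0, "wz": 0, "tx": 0, "ty": 0, "tz": 0, "gripper": 0.0},
  ],
)

```text
time_s: 5.67
ee_pos: [0.5683, 0.2174, 0.2619]
tcp_rot: [0.075, 0.997, -0.0, -0.0]
contact_force: [-0.6, -0.1, -4.2]
opening: 0.0151
gripper_force: 58.9
```

```bash
python3 - <<'E'
from h import *
go([.5675,.2205,.265],172)
f,P=cloud("wrist"); cv2.imwrite("pics/w3.png",f); np.save("w3.npy",P)
Q=P.reshape(-1,3); Q=Q[(np.abs(Q[:,:2]-[.5635,.2215])<.13).all(1)]
print(np.histogram(Q[:,2],np.arange(0,.32,.02))[0])
t=np.radians(-8); c=np.array([np.cos(t),np.sin(t)]); n=np.array([-c[1],c[0]])
for z0,z1 in((.083,.097),(.215,.24),(.155,.185)):
    q=Q[(Q[:,2]>z0)&(Q[:,2]<z1)]; d=q[:,:2]-[.5635,.2215]
    print(z0,cv2.minAreaRect(q[:,:2].astype(np.float32)),len(q),q[:,2].mean(),[np.percentile(v,[.5,99.5]).round(4) for v in(d@c,d@n)])
E
```

```text
pos [0.5683 0.2174 0.2619] F [-0.6 -0.1 -4.2] op 0.0151 gf 58.9 t 5.6667
shift [ 0.0013  0.0029 -0.0031] turn [-0.0004 -0.0008 -0.0102]
[14562   222   522   477  3484     0     0 24187  6307  5985  5560  5972
  1662 12512  9811]
0.083 ((0.4757261574268341, 0.2340582013130188), (0.144460067152977, 0.0241245124489069), 79.17351531982422) 3432 0.09091584685427637 [array([-0.0986, -0.0774]), array([-0.071 ,  0.0712])]
0.215 ((0.5660660266876221, 0.21746671199798584), (0.1005551815032959, 0.15555381774902344), 81.46247863769531) 7571 0.22296602944249327 [array([-0.0742,  0.0788]), array([-0.0534,  0.0466])]
0.155 ((0.5630926489830017, 0.21781057119369507), (0.15251712501049042, 0.1568761020898819), 81.44361114501953) 11901 0.16878097320383878 [array([-0.0783,  0.0768]), array([-0.0786,  0.0718])]
```

View pics/w3.png

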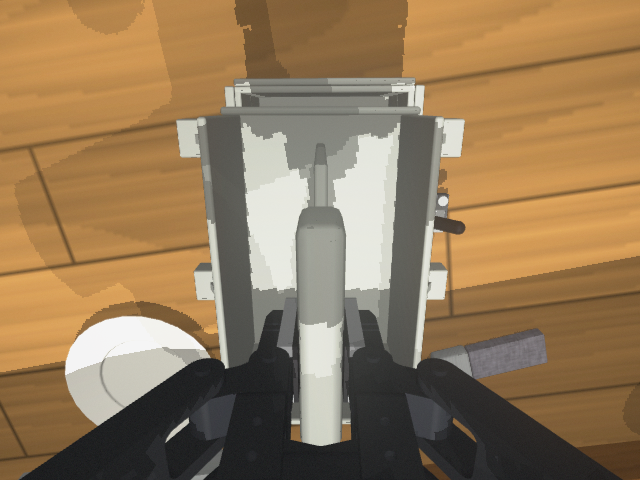

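The picture shows the caddy over the bin with its dipped edge (320,110) beside the bin's high end (325,85). It needs about 3.4 mm across, 2 mm along and 0.5° of turn. I correct that and descend partway.

Call:
send_rows(
  increments=[
    {"wx": 0, "wy": 0, "wz": -0.005, "tx": 0.001, "ty": 0.002, "tz": 0.006, "gripper": 0.0},
    {"wx": 0, "wy": 0, "wz": -0.01, "tx": 0.002, "ty": 0.0034, "tz": 0.016, "gripper": 0.0},
    {"wx": 0, "wy": 0, "wz": -0.01, "tx": 0.002, "ty": 0.0034, "tz": 0.028, "gripper": 0.0},
    {"wx": 0, "wy": 0, "wz": -0.01, "tx": 0.002, "ty": 0.0034, "tz": 0.038, "gripper": 0.0},
    {"wx": 0, "wy": 0, "wz": -0.01, "tx": 0.002, "ty": 0.0034, "tz": 0.045, "gripper": 0.0},
    {"wx": 0, "wy": 0, "wz": -0.01, "tx": 0.002, "ty": 0.0034, "tz": 0.047, "gripper": 0.0},
    {"wx": 0, "wy": 0, "wz": -0.01, "tx": 0.002, "ty": 0.0034, "tz": 0.047, "gripper": 0.0},
    {"wx": 0, "wy": 0, "wz": -0.01, "tx": 0.002, "ty": 0.0034, "tz": 0.047, "gripper": 0.0},
  ],
)

```text
time_s: 6.38
ee_pos: [0.5674, 0.2217, 0.2155]
tcp_rot: [0.069, 0.998, 0.0, 0.0]
contact_force: [-0.0, 0.6, -4.8]
opening: 0.0151
gripper_force: 58.8
```

```bash
cat > m.py <<'E'
from h import *
s=manip.state(); go([.5668,.2210,.191],172)
f,P=cloud("wrist"); cv2.imwrite("pics/w4.png",f)
h=s["ee_pos"][2]-.113
Q=P.reshape(-1,3); Q=Q[(np.abs(Q[:,:2]-[.5628,.2215])<.13).all(1)]
t=np.radians(-8); c=np.array([np.cos(t),np.sin(t)]); n=np.array([-c[1],c[0]])
for nm,z0,z1 in(("bin rim",.084,.094),("rim75",h+.068,h+.082),("lugs",h+.01,h+.033)):
    q=Q[(Q[:,2]>z0)&(Q[:,2]<z1)]; d=q[:,:2]-[.5628,.2215]; k=np.abs(d@n)>.054
    if nm=="lugs": q,d=q[k],d[k]
    print(nm,round(cv2.minAreaRect(q[:,:2].astype(np.float32))[2],2),len(q),q[:,2].mean().round(4),[np.percentile(v,[.5,99.5]).round(4) for v in(d@c,d@n)])
    A=np.c_[d@c,d@n,np.ones(len(d))]; print("  plane tilt",np.linalg.lstsq(A,q[:,2],rcond=None)[0].round(4))
E
python3 m.py
```

```text
pos [0.5674 0.2217 0.2155] F [-0.   0.6 -4.8] op 0.0151 gf 58.8 t 6.3833
shift [ 0.0005 -0.0007  0.0245] turn [0.0001 0.0003 0.0018]
bin rim 82.12 5028 0.0909 [array([-0.0979, -0.075 ]), array([-0.0712,  0.0712])]
  plane tilt [-0.0087  0.0009  0.0901]
rim75 82.14 6924 0.1771 [array([-0.075 ,  0.0782]), array([-0.0495,  0.0503])]
  plane tilt [-0.0032 -0.0008  0.177 ]
lugs 82.25 2864 0.1293 [array([-0.0735,  0.0318]), array([-0.0753,  0.0762])]
  plane tilt [-0.0089 -0.0017  0.1291]
```

Centred to within 1 mm and 0.2°. Lowering gently.

Call:
send_rows(
  increments=[
    {"wx": 0, "wy": 0, "wz": 0, "tx": 0, "ty": 0, "tz": 0.004, "gripper": 0.0},
    {"wx": 0, "wy": 0, "wz": 0, "tx": 0, "ty": 0, "tz": 0.009, "gripper": 0.0},
    {"wx": 0, "wy": 0, "wz": 0, "tx": 0, "ty": 0, "tz": 0.014, "gripper": 0.0},
    {"wx": 0, "wy": 0, "wz": 0, "tx": 0, "ty": 0, "tz": 0.018, "gripper": 0.0},
    {"wx": 0, "wy": 0, "wz": 0, "tx": 0, "ty": 0, "tz": 0.02, "gripper": 0.0},
    {"wx": 0, "wy": 0, "wz": 0, "tx": 0, "ty": 0, "tz": 0.0215, "gripper": 0.0},
    {"wx": 0, "wy": 0, "wz": 0, "tx": 0, "ty": 0, "tz": 0.0225, "gripper": 0.0},
    {"wx": 0, "wy": 0, "wz": 0, "tx": 0, "ty": 0, "tz": 0.0225, "gripper": 0.0},
    {"wx": 0, "wy": 0, "wz": 0, "tx": 0, "ty": 0, "tz": 0.0225, "gripper": 0.0},
  ],
)

```text
time_s: 7.18
ee_pos: [0.5673, 0.2216, 0.1929]
tcp_rot: [0.069, 0.998, 0.0, 0.0]
contact_force: [0.4, 0.0, -3.1]
opening: 0.0152
gripper_force: 59.0
```

```bash
python3 m.py
```

```text
pos [0.5673 0.2216 0.1929] F [ 0.4  0.  -3.1] op 0.0152 gf 59.0 t 7.1833
shift [ 0.0004 -0.0007  0.0019] turn [0.0001 0.0002 0.0018]
bin rim 81.9 30427 0.0867 [array([-0.0976,  0.0716]), array([-0.0707,  0.0702])]
  plane tilt [-0.0289 -0.0015  0.0856]
rim75 82.16 6932 0.1545 [array([-0.0751,  0.0783]), array([-0.0495,  0.0503])]
  plane tilt [-0.004  -0.0005  0.1544]
lugs 81.68 5107 0.0999 [array([-0.0974,  0.0322]), array([-0.0751,  0.0759])]
  plane tilt [0.098  0.0029 0.1047]
```

Call:
send_rows(
  increments=[
    {"wx": 0, "wy": 0, "wz": 0, "tx": 0, "ty": 0, "tz": 0.0005, "gripper": 0.0},
    {"wx": 0, "wy": 0, "wz": 0, "tx": 0, "ty": 0, "tz": 0.001, "gripper": 0.0},
    {"wx": 0, "wy": 0, "wz": 0, "tx": 0, "ty": 0, "tz": 0.001, "gripper": 0.0},
    {"wx": 0, "wy": 0, "wz": 0, "tx": 0, "ty": 0, "tz": 0.001, "gripper": 0.0},
  ],
)

```text
time_s: 7.57
ee_pos: [0.5672, 0.2217, 0.1918]
tcp_rot: [0.069, 0.998, 0.0, 0.0]
contact_force: [-0.2, 0.3, -3.6]
opening: 0.015
gripper_force: 59.0
```

Call:
send_rows(
  increments=[
    {"wx": 0, "wy": 0, "wz": 0, "tx": 0, "ty": 0, "tz": 0.0004, "gripper": 0.0},
    {"wx": 0, "wy": 0, "wz": 0, "tx": 0, "ty": 0, "tz": 0.0008, "gripper": 0.0},
    {"wx": 0, "wy": 0, "wz": 0, "tx": 0, "ty": 0, "tz": 0.0008, "gripper": 0.0},
    {"wx": 0, "wy": 0, "wz": 0, "tx": 0, "ty": 0, "tz": 0.0008, "gripper": 0.0},
  ],
)

```text
time_s: 7.9
ee_pos: [0.5672, 0.2216, 0.191]
tcp_rot: [0.069, 0.998, 0.0, 0.0]
contact_force: [-0.5, -0.3, -3.9]
opening: 0.015
gripper_force: 59.0
```

Call:
send_rows(
  increments=[
    {"wx": 0, "wy": 0, "wz": 0, "tx": 0, "ty": 0, "tz": 0.0004, "gripper": 0.0},
    {"wx": 0, "wy": 0, "wz": 0, "tx": 0, "ty": 0, "tz": 0.0008, "gripper": 0.0},
    {"wx": 0, "wy": 0, "wz": 0, "tx": 0, "ty": 0, "tz": 0.0008, "gripper": 0.0},
    {"wx": 0, "wy": 0, "wz": 0, "tx": 0, "ty": 0, "tz": 0.0008, "gripper": 0.0},
  ],
)

```text
time_s: 8.23
ee_pos: [0.5673, 0.2216, 0.1909]
tcp_rot: [0.069, 0.998, 0.0, 0.0]
contact_force: [-3.5, -1.9, 8.6]
opening: 0.0152
gripper_force: 60.8
```

Contact felt (about +12 N) at the expected height. Opening.

Call:
send_rows(
  increments=[
    {"wx": 0, "wy": 0, "wz": 0, "tx": 0, "ty": 0, "tz": -0.0003, "gripper": 0.02},
    {"wx": 0, "wy": 0, "wz": 0, "tx": 0, "ty": 0, "tz": -0.0003, "gripper": 0.03},
    {"wx": 0, "wy": 0, "wz": 0, "tx": 0, "ty": 0, "tz": -0.0003, "gripper": 0.05},
    {"wx": 0, "wy": 0, "wz": 0, "tx": 0, "ty": 0, "tz": -0.0003, "gripper": 0.06},
    {"wx": 0, "wy": 0, "wz": 0, "tx": 0, "ty": 0, "tz": -0.0003, "gripper": 0.06},
    {"wx": 0, "wy": 0, "wz": 0, "tx": 0, "ty": 0, "tz": -0.0003, "gripper": 0.06},
    {"wx": 0, "wy": 0, "wz": 0, "tx": 0, "ty": 0, "tz": -0.0003, "gripper": 0.06},
    {"wx": 0, "wy": 0, "wz": 0, "tx": 0, "ty": 0, "tz": -0.0003, "gripper": 0.06},
  ],
)

```text
time_s: 8.9
ee_pos: [0.5672, 0.2217, 0.1905]
tcp_rot: [0.069, 0.998, 0.0, -0.0]
contact_force: [0.0, -0.3, 0.2]
opening: 0.0603
gripper_force: 0.0
```

Call:
send_rows(
  increments=[
    {"wx": 0, "wy": 0, "wz": 0, "tx": 0, "ty": 0, "tz": -0.008, "gripper": 0.06},
    {"wx": 0, "wy": 0, "wz": 0, "tx": 0, "ty": 0, "tz": -0.02, "gripper": 0.06},
    {"wx": 0, "wy": 0, "wz": 0, "tx": 0, "ty": 0, "tz": -0.035, "gripper": 0.06},
    {"wx": 0, "wy": 0, "wz": 0, "tx": 0, "ty": 0, "tz": -0.055, "gripper": 0.06},
    {"wx": 0, "wy": 0, "wz": 0, "tx": 0, "ty": 0, "tz": -0.08, "gripper": 0.06},
    {"wx": 0, "wy": 0, "wz": 0, "tx": 0, "ty": 0, "tz": -0.1, "gripper": 0.06},
    {"wx": 0, "wy": 0, "wz": 0, "tx": 0, "ty": 0, "tz": -0.12, "gripper": 0.06},
    {"wx": 0, "wy": 0, "wz": 0, "tx": 0, "ty": 0, "tz": -0.12, "gripper": 0.06},
    {"wx": 0, "wy": 0, "wz": 0, "tx": 0, "ty": 0, "tz": -0.12, "gripper": 0.06},
  ],
)

```text
time_s: 9.65
ee_pos: [0.5676, 0.2218, 0.312]
tcp_rot: [0.069, 0.998, 0.0, 0.001]
contact_force: [-0.2, 0.7, -0.1]
opening: 0.0597
gripper_force: 0.0
```

```bash
sed 's/^h=.*/h=.078/' m.py > m2.py; python3 m2.py; python3 - <<'E'
from h import *
f,P=cloud("scene"); cv2.imwrite("pics/s5.png",np.hstack([cv2.resize(f,(400,300)),cv2.resize(cv2.imread("pics/w4.png"),(400,300))]))
E
```

```text
pos [0.5676 0.2218 0.312 ] F [-0.2  0.7 -0.1] op 0.0597 gf 0.0 t 9.65
shift [ 0.001 -0.001  0.121] turn [0.0011 0.0024 0.0019]
bin rim 81.92 6348 0.0885 [array([-0.0978,  0.0771]), array([-0.0713,  0.0712])]
  plane tilt [-0.0257 -0.0005  0.0875]
rim75 82.22 3517 0.1528 [array([-0.0743,  0.0796]), array([-0.0495,  0.0504])]
  plane tilt [-0.0065  0.0005  0.1529]
lugs 81.75 3444 0.0982 [array([-0.0972,  0.0428]), array([-0.075 ,  0.0758])]
  plane tilt [0.0429 0.0025 0.0999]
```

View pics/s5.png

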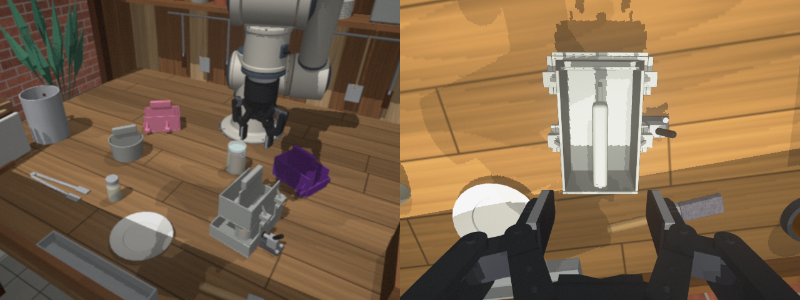

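The caddy is stacked on the bin, seen at (250,205) left and (600,125) right. Its rim is at 153 mm (75 + 78), it is level and square, the robot is clear and the tub is untouched at (127,145).

```bash
python3 -c "
from workcell import manip
print(manip.job_done())"
```

```text
the job is handed in; nothing more can be done
None
```

The grey caddy is stacked level and square on the bin's rim with its dipped end over the high end, the tub was left where it stood, and the job was handed in at about 10 s (no verdict shown).

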